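# Tip a film roll on end with the ratchet tilter and weigh it

## Robot

A 6-joint arm with a two-finger parallel gripper is mounted at the origin on the work surface. World frame = base frame: x ahead of the robot, y to its left, z up, the work surface at z = 0. Lengths are in m, angles in rad, forces in N, time in s.
With the tool pointing down it reaches from about 0.35 to 0.85 m from the base axis. Payload 8.1 kg.
Tool frame: the origin (TCP) lies at the very end of the fingers, on their centre line; the grasp point (between the pads) lies 19 mm behind it; x points along the fingers, y is the direction in which the jaws open and shut, and the axes are right-handed (so a half turn about x gives the same grasp; the last joint's range is limited). The gripper opens to 93 mm and grips with 3 to 60 N. Pads are 15 mm wide; open, the fingers measure 128 mm over their backs; the gripper's body (75 mm by 188 mm) begins 65 mm behind the grasp point.
Start: joints at [-1.379, 0.13, 1.488, -0, 1.523, -0.085], TCP at [0.164, -0.577, 0.187] pointing down, gripper open.
Joint ranges: [-2.96, 2.96], [-0.89, 2.26], [0.02, 2.5], [-1.34, 4.48], [0, 2.73], [-2.66, 2.66]. Speed limits (rad/s): [2.39, 2.39, 2.79, 3.14, 3.14, 3.14].

## Interface

Orientations are given as a rotation vector (axis times angle).
In Python, from plant import * gives the robot as it stands. The module is installed in compiled form; this text tells all that it offers.
- The arm moves only by the tool apply_moves, never from a script. Its argument "series" is a list of rows, each an object with "jaw": the gripper's target within -1 to 1 (shut at 1, half-way at 0, fully open at -1); "linear": the shift along the tool's x, y, z normalised to -1 to 1, where 1 is 0.6 m, a list of three; "roll": the turn about the tool's x normalised to -1 to 1, where 1 is 30 degrees. A call has 1 to 20 rows; each row is the pose to reach, as a shift and turn from the pose measured when the call began, along the tool's axes at that moment; what a row does not reach only later rows make up. A row lasts 1/8 s, in which the tool goes at most 62.5 mm and 10.7 degrees, less where a joint would pass 70% of its speed; a pose out of reach is approached as far as the arm can. A call with a number of a shift or a turn outside -1 to 1 is refused whole. A call with a gripper value outside its range is refused whole. The fingers move at their own pace and stop on an object; "force" is the grip in N (left out, the last holds). Time passes only in rows, so rows that repeat a pose let the fingers close. It gives the time, the measured TCP pose, the force and the opening at its end, in the units of the state.
- read_state(): the state, without advancing time (a new reading comes with each control period).
- read_camera(name): name is "side" or "top"; returns a dict with "pixels" (420x560x3 uint8, blue, green, red), "intrinsics" (3x3 intrinsics, pixels), "D" ([k1, k2, p1, p2, k3] as OpenCV has them; the pictures are not rectified), "rvec" (rotation vector, rad) and "tvec" (3), from world to camera coordinates, as OpenCV has them. Camera axes: x right, y down, z forward; pixel columns grow to the right and rows downward; lengths in m; the calibration is good to about 2 mm. A picture is of the moment at which its call begins. There is no depth.
- close_job(): hands the job in, once; it reports no verdict.
The state is a dict: "t": time; "q": joint angles; "dq": joint speeds; "joint_torque": joint torques, N m; "tool_pos": TCP position; "orientation": TCP orientation; "force": force on the tool from outside, world axes, zero at the start; "wrist_torque": the same for the moment, N m; "opening": finger opening in m.
Only numpy, scipy, OpenCV 4.12 (cv2) and the standard library are available. Lean on these libraries where they do the work, as an engineer would, in place of code of your own. Each camera call takes 0.05 s, during which the arm holds its last target. There are 200 camera calls.

## Task

Lay the blue film roll in the level cradle of the roll tilter, its end close to the foot plate, and let go; then work the red lever in repeated full strokes, each of which lifts the cradle by only one tooth, until the cradle stands fully up and holds by itself with the roll in it. Then take the roll by its upper end, stand it upright and gently in the middle of the scale's pan and let go. Raise the cradle with the lever only, never by pushing on the cradle itself, and leave the yellow roll where it lies.

Things in the scene. Friction and masses are not known exactly. Their poses are not given: they have to be found in the camera images.
- blue_roll: The film roll to weigh: solid blue cylinder, 56 mm diameter, 180 mm long, brown core with a black middle at both ends, 0.35 to 0.6 kg. Origin at its centre, its x axis along the roll. It starts lying on the table, its axis 28 mm up, pointing roughly away from the robot. Either end may become the upper one.
- yellow_roll: A film roll of the same size in yellow, lying beside the blue one (which of the two lies where changes). It is not to be moved (more than 30 mm fails).
- tilter: Green steel stand fixed to the table, base plate 250 x 145 x 8 mm. Origin on the table right below the hinge axis of cradle and lever, which lies 85 mm up along this body's y axis. The aluminium cradle lies on its +x side, the lever reaches to -x. Pin ratchet wheel 112 mm across at y = 40 to 60 mm; side plates at y = -46 and +79 mm, x = -25 to 25 mm, 100 mm high; lever crank up to 160 mm high.
- cradle (a joint): Cradle angle (rad): 0 level, at the start. Each full lever stroke lifts it one tooth of 0.30; a pawl then holds it at about 0.28, 0.58, 0.88, 1.18, 1.48. Five strokes bring it to 1.48, fully up: the roll stands on the foot plate, leaning 5 degrees back against the saddles. Further strokes only rock it up to 1.56 and back. It cannot be lowered.
- lever (a joint): Lever angle (rad): 0 at rest (arm 13 degrees above level), 0.436 fully pressed, at its stop. A spring returns it. Pressing takes 6 to 12 N at the pad. A stroke that ends well short of the stop gains no tooth, and the lever must come back up fully between strokes.
- cradle_roll (a point): Where the roll's centre lies in the cradle: 107 mm from the hinge axis, 89 mm above the table when level. x: along the roll away from the hinge (up once raised), z: out of the open side. Foot plate (60 mm wide, z -40 to +26 mm) at x = -92 mm. Black 45 degree V saddles, 12 mm wide, at x = -66 and +34 mm, end 13 mm below the roll's axis; between them fingers have 34 mm below the axis.
- lever_pad (a point): Centre of the top face of the red pad at the lever's end, 46 mm along the lever by 60 mm across, 180 mm from the hinge axis, beyond the hinge from the cradle. At rest 131 mm above the table; a full stroke pushes it straight down by 78 mm (it swings on an arc, sideways by under 5 mm). Nothing is above it.
- scale: Grey bench scale, 180 x 200 mm, fixed to the table, with a square steel pan of 150 mm on top; its display faces +x. Origin on the table under its centre.
- pan (a point): Centre of the top face of the scale's pan, 55 mm above the table. The standing roll's centre is then 90 mm above it. Loads over 120 N (a roll dropped from more than about 1 cm) fail.
Things that resemble listed ones, but are neither listed nor needed, are in the scene too. Several things have the shape of the blue_roll; the one meant has the colours described above.

How it is judged:
By the outcome, as a careful person would: the job done as asked, in the order asked, and still so for the second after the job is handed in, with the robot touching nothing.
It also fails if it takes over 67 s, if anything falls off the work surface, if the arm or the gripper's body presses on something with over 40 N, if the wrist force passes 120 N, or if a joint passes its speed limit or range.

## Working session

There is one attempt and no reset: what is moved stays moved. The work goes in short steps, Python scripts to look and compute and a tool call to move; the robot and the scene stay as the last step left them, time stands still between calls to the robot, and variables do not carry over. Pictures are saved under pics/ and viewed, about 8 in all and at most 12, crops included, and the job is handed in when it is done.

Besides the shell and the picture viewer there is one more tool, called after "Request:" as a command line: name --argument value ..., lists and objects as JSON in quotes. apply_moves: Moves the arm, as the interface text tells. Its arguments: {"type":"object","properties":{"series":{"type":"array"},"force":{"type":"number"}},"required":["series"]}

```bash
mkdir -p pics; python3 - <<'E'
from plant import *
import cv2
s=read_state();print(s)
for n in("top","side"):
    c=read_camera(n);cv2.imwrite(f"pics/{n}0.png",c["pixels"]);print(n,c["intrinsics"].tolist() if hasattr(c["intrinsics"],'tolist') else c["intrinsics"],c["D"],c["rvec"],c["tvec"])
E
```

```text
{'t': 0.0, 'q': array([-1.37943797e+00,  1.31124561e-01,  1.48930483e+00, -2.64776624e-05,
        1.52297668e+00, -8.54229835e-02]), 'dq': array([ 0.00011195, -0.00063116, -0.00078533, -0.00171134,  0.00102228,
        0.00100835]), 'joint_torque': array([-1.91366516e-04, -5.59834099e+01, -4.91764927e+01,  7.66480062e-02,
        3.51551094e-02, -1.14715745e-04]), 'tool_pos': array([ 0.1638341 , -0.576544  ,  0.18609533]), 'orientation': array([ 2.07388659,  0.29076671, -2.07414294]), 'force': array([ 0.17881615, -0.983625  ,  0.1289555 ]), 'wrist_torque': array([ 0.00947505,  0.01839175, -0.04555167]), 'opening': 0.09269795359622575}
top [[532.238525546008, 0.0, 270.53781895526976], [0.0, 532.238525546008, 208.11287125333394], [0.0, 0.0, 1.0]] [-0.03281885  0.          0.          0.          0.        ] [ 2.16696982 -2.17538568  0.06338748] [-0.00876693  0.43856018  1.32083466]
side [[515.7632782559051, 0.0, 274.65010948537315], [0.0, 515.7632782559051, 215.57164885570708], [0.0, 0.0, 1.0]] [-0.07730755  0.          0.          0.          0.        ] [ 0.58972768 -2.48300682  1.38562167] [0.37411523 0.20572844 0.85451246]
```

View pics/top0.png

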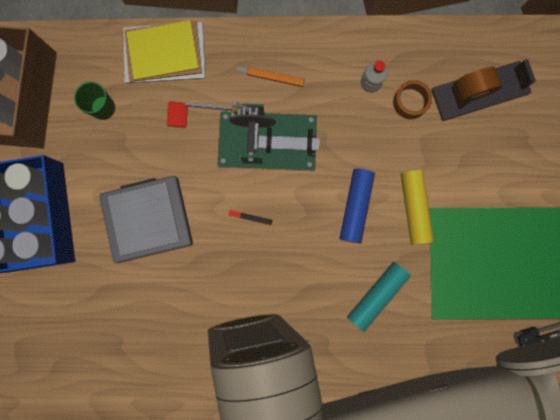

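View pics/side0.png

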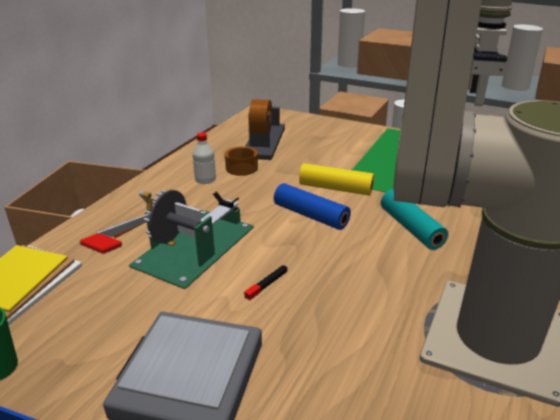

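The blue candidate is at top (357,206). Teal (378,296) and yellow (417,207) have the same shape, and the orange cylinder is different. Only (357,206) is solid blue. I'll measure everything and confirm in one enlarged crop.

```bash
cat > h.py <<'E'
from plant import *
import cv2, numpy as np
def ray(c,uv,z):
    """pixels -> world points on plane z"""
    p=cv2.undistortPoints(np.float64(uv).reshape(-1,1,2),np.array(c["intrinsics"]),np.array(c["D"])).reshape(-1,2)
    R=cv2.Rodrigues(np.array(c["rvec"]))[0];o=-R.T@np.array(c["tvec"]).ravel()
    d=np.c_[p,np.ones(len(p))]@R
    return o+d*((z-o[2])/d[:,2])[:,None]
def proj(c,P):
    return cv2.projectPoints(np.float64(P).reshape(-1,1,3),np.array(c["rvec"]),np.array(c["tvec"]),np.array(c["intrinsics"]),np.array(c["D"]))[0].reshape(-1,2)
def blobs(c,lo,hi,z,amin=100):
    m=cv2.inRange(cv2.cvtColor(c["pixels"],cv2.COLOR_BGR2HSV),lo,hi)
    out=[]
    for k in cv2.findContours(m,cv2.RETR_EXTERNAL,cv2.CHAIN_APPROX_NONE)[0]:
        if cv2.contourArea(k)<amin: continue
        w=ray(c,k.reshape(-1,2),z)[:,:2]
        r=cv2.minAreaRect(np.float32(w*1000))
        out.append((k.reshape(-1,2).mean(0).round(),np.round(r[0],1),np.round(r[1],1),round(r[2],1),cv2.boxPoints(r).round().tolist()))
    return out
E
python3 - <<'E'
from h import *
c=read_camera("top")
R=cv2.Rodrigues(c["rvec"])[0];print("cam",-R.T@c["tvec"])
for n,lo,hi,z in(("blue",(105,120,40),(130,255,255),.028),("yellow",(22,120,60),(32,255,255),.028),("red",(0,180,90),(6,255,255),.131),("green",(60,60,30),(88,255,140),.008),("pan",(90,5,90),(130,60,150),.055)):
    print(n)
    for b in blobs(c,lo,hi,z): print("  ",*b)
im=c["pixels"]
cv2.imwrite("pics/crop1.png",np.hstack([cv2.resize(im[90:180,160:330],(0,0),fx=3,fy=3,interpolation=3), cv2.resize(im[155:245,335:435],(0,0),fx=2.8,fy=3,interpolation=3)]))
E
```

```text
cam [ 0.33290774 -0.03782488  1.35083596]
blue
   [357. 205.] [ 444.9 -225.8] [ 50.1 180.7] 77.8 [[351.0, -231.0], [528.0, -269.0], [539.0, -220.0], [362.0, -182.0]]
   [ 36. 217.] [431.4 597.4] [280.8 189.9] 8.3 [[279.0, 671.0], [306.0, 483.0], [584.0, 524.0], [557.0, 712.0]]
yellow
   [417. 207.] [ 439.4 -374. ] [185.9  55.7] 7.3 [[344.0, -358.0], [351.0, -413.0], [535.0, -390.0], [528.0, -335.0]]
   [162.  49.] [849.5 268.7] [131.9 171.9] 9.9 [[770.0, 342.0], [799.0, 173.0], [929.0, 195.0], [900.0, 365.0]]
red
   [177. 114.] [652.  206.2] [44.9 57.3] 87.1 [[622.0, 185.0], [679.0, 182.0], [682.0, 227.0], [625.0, 230.0]]
green
   [378. 297.] [ 218.5 -279.5] [ 53.6 185.1] 49.1 [[131.0, -239.0], [271.0, -360.0], [306.0, -320.0], [166.0, -199.0]]
   [495. 263.] [ 299.6 -575.7] [327.  274.4] 89.9 [[162.0, -739.0], [436.0, -740.0], [437.0, -413.0], [163.0, -412.0]]
   [292. 124.] [652.5 -60.5] [130.3  55.4] 87.2 [[622.0, -124.0], [677.0, -127.0], [683.0, 3.0], [628.0, 6.0]]
   [259. 150.] [612.1  -1.6] [244.4 137.7] 87.3 [[538.0, -120.0], [675.0, -127.0], [687.0, 117.0], [549.0, 124.0]]
   [ 97. 103.] [714.5 440.6] [32.4 73.9] 48.6 [[676.0, 453.0], [731.0, 404.0], [753.0, 428.0], [697.0, 477.0]]
pan
   [ 25. 245.] [347.3 595.9] [64.2 65.1] 36.7 [[302.0, 603.0], [341.0, 551.0], [393.0, 589.0], [354.0, 641.0]]
   [ 21. 210.] [433.8 610.2] [65.  63.7] 1.9 [[400.0, 641.0], [402.0, 577.0], [467.0, 579.0], [465.0, 643.0]]
   [139. 219.] [410.2 307. ] [155.4 157.2] 11.7 [[318.0, 368.0], [350.0, 214.0], [502.0, 246.0], [470.0, 400.0]]
```

View pics/crop1.png

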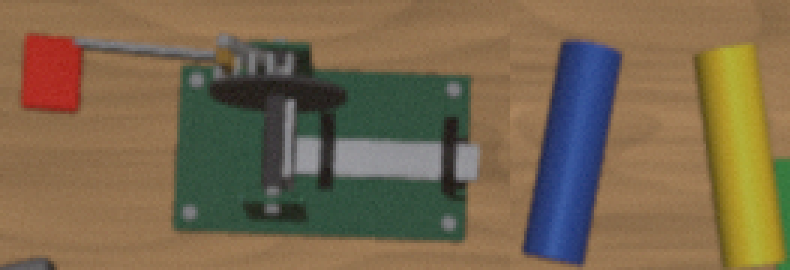

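```bash
python3 - <<'E'
from h import *
c=read_camera("top")
x=np.array([-.047,-.9989]);y=np.array([.9989,-.047])
f=lambda u,v:(160+u/3,90+v/3)
S=ray(c,[f(327,115),f(327,190),f(451,117),f(451,198)],.078)[:,:2]
m1=S[:2].mean(0);m2=S[2:].mean(0);print(S,m1,m2,np.linalg.norm(m2-m1))
print("hinge from saddles",m1-x*.041,m2-x*.141)
pad=np.array([.652,.2062]);h=(m1-x*.041+m2-x*.141)/2
print("pad in tilter",(pad-h)@x,(pad-h)@y)
print("plate c in tilter",(np.array([.6121,-.0016])-h)@x,(np.array([.6121,-.0016])-h)@y)
# dark saddle mask
g=c["pixels"].astype(int);m=(g.max(2)<45).astype(np.uint8)
for k in cv2.findContours(m[100:180,200:330].copy(),0,1)[0]:
    if cv2.contourArea(k)>15: k=k.reshape(-1,2)+[200,100]; print(k.min(0),k.max(0), ray(c,[k.min(0),k.max(0)],.077)[:,:2].round(4).tolist())
# camera sides check: pad & pan in the side view
s=read_camera("side")
for n,lo,hi,z in(("red",(0,180,90),(6,255,255),.131),("blue",(105,120,40),(130,255,255),.028),("pan",(90,5,100),(130,60,190),.055)):
    for b in blobs(s,lo,hi,z,150): print(n,*b[:4])
P=[[.4449,-.2258,.028],[.652,.206,.131],[.410,.307,.055]]
print(proj(s,P).round(1))
E
```

```text
[[ 0.62821497 -0.00856991]
 [ 0.5667165  -0.00839743]
 [ 0.6258172  -0.10888299]
 [ 0.5595361  -0.10825014]] [ 0.59746573 -0.00848367] [ 0.59267665 -0.10856657] 0.10019741405521747
hinge from saddles [0.59939273 0.03247123] [0.59930365 0.03227833]
pad in tilter -0.17610864588832237 0.044424107078330784
plate c in tilter 0.03333807411167763 0.014334597078330739
[253 158] [260 162] [[0.5557, 0.0304], [0.5458, 0.0135]]
[307 147] [313 155] [[0.5818, -0.1005], [0.5621, -0.1148]]
[308 129] [311 138] [[0.6261, -0.1033], [0.6039, -0.1103]]
[230 117] [274 137] [[0.6574, 0.0866], [0.607, -0.0206]]
[259 107] [263 114] [[0.6816, 0.0157], [0.6641, 0.006]]
red [100. 242.] [645.7 213.4] [40.7 71.8] 86.6
blue [ 14. 416.] [576.9 493. ] [60.5 17.4] 8.8
blue [314. 206.] [ 445.3 -225.3] [ 87.6 225.1] 77.6
pan [186. 369.] [401.5 315.5] [167.2 184. ] 13.4
pan [512.  89.] [  106.4 -1296.7] [174.5 364.9] 2.1
pan [361.  75.] [  692.  -1177.3] [216.5 451.9] 58.9
[[309.6 204. ]
 [100.7 239.1]
 [185.7 357.1]]
```

```bash
cat >> h.py <<'E'
def go(P,jaw,s=None):
    """shift in tool axes/0.6 and roll/30 to TCP P with jaw axis at angle jaw (deg, mod 180)"""
    s=s or read_state();R=cv2.Rodrigues(s["orientation"])[0]
    l=R.T@(np.array(P)-s["tool_pos"])/.6
    a=np.degrees(np.arctan2(R[1,1],R[0,1]));d=(jaw-a+90)%180-90
    print("t",round(s["t"],2),"pos",s["tool_pos"].round(4),"q6",s["q"][5].round(2),"F",s["force"].round(1),"open",round(s["opening"],4))
    print("lin",l.round(4),"jaw now",a.round(1),"turn world",d.round(1),"roll",(d*np.sign(R[2,0])/30).round(3),"x",R[:,0].round(3))
E
python3 - <<'E'
from h import *
go([.445,-.226,.10],90-12.1)
go([.445,-.226,.009],90-12.1)
E
```

```text
t 0.25 pos [ 0.1639 -0.5769  0.1866] q6 -0.09 F [0.4 0.8 0. ] open 0.0933
lin [ 0.1448 -0.4344 -0.6104] jaw now -74.1 turn world -28.0 roll 0.932 x [-0.     0.001 -1.   ]
t 0.25 pos [ 0.1639 -0.5769  0.1866] q6 -0.09 F [0.4 0.8 0. ] open 0.0933
lin [ 0.2965 -0.4343 -0.6104] jaw now -74.1 turn world -28.0 roll 0.932 x [-0.     0.001 -1.   ]
```

Request:
apply_moves --series '[{"jaw": -1, "linear": [0.05, -0.1, -0.14], "roll": 0.3}, {"jaw": -1, "linear": [0.1, -0.2, -0.28], "roll": 0.6}, {"jaw": -1, "linear": [0.12, -0.3, -0.42], "roll": 0.932}, {"jaw": -1, "linear": [0.145, -0.434, -0.61], "roll": 0.932}, {"jaw": -1, "linear": [0.145, -0.434, -0.61], "roll": 0.932}, {"jaw": -1, "linear": [0.145, -0.434, -0.61], "roll": 0.932}, {"jaw": -1, "linear": [0.145, -0.434, -0.61], "roll": 0.932}, {"jaw": -1, "linear": [0.145, -0.434, -0.61], "roll": 0.932}, {"jaw": -1, "linear": [0.145, -0.434, -0.61], "roll": 0.932}, {"jaw": -1, "linear": [0.145, -0.434, -0.61], "roll": 0.932}]' --force 20

```text
t: 1.5
tool_pos: [0.4445, -0.2269, 0.1]
orientation: [-2.109, 0.223, 2.11]
force: [0.3, 0.3, 0.4]
opening: 0.0929
```

```bash
python3 - <<'E'
from h import *
go([.445,-.226,.009],90-12.1)
c=read_camera("side");cv2.imwrite("pics/s1.png",c["pixels"])
E
```

```text
t 1.5 pos [ 0.4445 -0.2269  0.1   ] q6 1.21 F [0.3 0.3 0.4] open 0.0929
lin [ 0.1517 -0.0016 -0.0005] jaw now -102.1 turn world 0.0 roll -0.0 x [-0.  0. -1.]
```

View pics/s1.png

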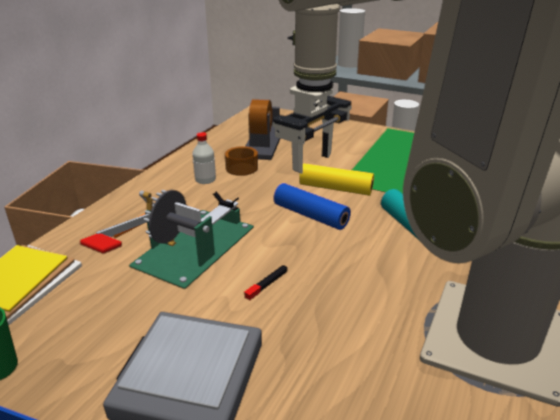

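The gripper is open above the blue roll, with fingertips at about (297,170) and (327,155) and the roll at (312,206). I'm descending and gripping.

Request:
apply_moves --series '[{"jaw": -1, "linear": [0.08, 0, 0], "roll": 0}, {"jaw": -1, "linear": [0.13, 0, 0], "roll": 0}, {"jaw": -1, "linear": [0.15, 0, 0], "roll": 0}, {"jaw": -1, "linear": [0.15, 0, 0], "roll": 0}, {"jaw": 1, "linear": [0.15, 0, 0], "roll": 0}, {"jaw": 1, "linear": [0.15, 0, 0], "roll": 0}, {"jaw": 1, "linear": [0.15, 0, 0], "roll": 0}, {"jaw": 1, "linear": [0.15, 0, 0], "roll": 0}, {"jaw": 1, "linear": [0.15, 0, 0], "roll": 0}, {"jaw": 1, "linear": [0.15, 0, 0], "roll": 0}]' --force 25

```text
t: 2.8
tool_pos: [0.445, -0.2259, 0.011]
orientation: [-2.109, 0.222, 2.108]
force: [-1.3, 7.7, 11.8]
opening: 0.0452
```

```bash
python3 - <<'E'
from h import *
go([.445,-.226,.25],90-12.1)
go([.5941,-.0775,.25],-2.7)
E
```

```text
t 2.8 pos [ 0.445  -0.2259  0.011 ] q6 1.21 F [-1.3  7.7 11.8] open 0.0452
lin [-0.3983 -0.0009 -0.    ] jaw now -102.1 turn world 0.0 roll -0.001 x [ 0.001  0.002 -1.   ]
t 2.8 pos [ 0.445  -0.2259  0.011 ] q6 1.21 F [-1.3  7.7 11.8] open 0.0452
lin [-0.3975 -0.2951 -0.1909] jaw now -102.1 turn world -80.6 roll 2.685 x [ 0.001  0.002 -1.   ]
```

Opening is 45 mm instead of 56, and there's an upward force. I need to look.

```bash
python3 - <<'E'
from h import *
c=read_camera("side");t=read_camera("top")
cv2.imwrite("pics/s2.png",np.hstack([cv2.resize(c["pixels"][90:250,240:380],(400,457),interpolation=3),cv2.resize(t["pixels"][150:290,300:422],(398,457),interpolation=3)]))
s=read_state();print(s["force"],s["opening"],s["wrist_torque"])
E
```

```text
[-2.04537849  7.29338071 11.00974091] 0.04511779385072986 [1.78565946 0.2446289  0.04076941]
```

View pics/s2.png

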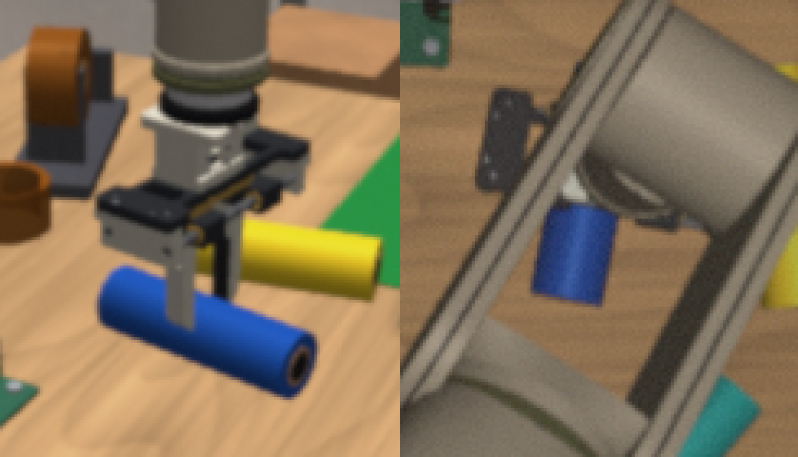

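```bash
python3 - <<'E'
from h import *
c=read_camera("side");s=read_state();R=cv2.Rodrigues(s["orientation"])[0];p=s["tool_pos"]
print("side tips, visible near one at (303,204.5)")
for h in(.0226,.028,.036,-.028): print(h,(p+h*R[:,1]).round(3),proj(c,[p+h*R[:,1],p+h*R[:,1]-.02*R[:,0],p+h*R[:,1]-.04*R[:,0]]).round(1).tolist())
for b in blobs(c,(105,120,40),(130,255,255),.028): print(*b[:4])
a=np.array([.978,-.21,0]);ctr=np.array([.445,-.226,.028])
print("near end (core) ctr",proj(c,[ctr-.09*a,ctr+.09*a]),"core seen",(240+297*.35,90+365*.35))
E
```

```text
side tips, visible near one at (303,204.5)
0.0226 [ 0.44  -0.248  0.011] [[315.0, 206.4], [315.3, 199.0], [315.6, 191.5]]
0.028 [ 0.439 -0.253  0.011] [[316.3, 205.5], [316.6, 198.1], [316.9, 190.6]]
0.036 [ 0.437 -0.261  0.011] [[318.3, 204.2], [318.6, 196.8], [318.9, 189.3]]
-0.028 [ 0.451 -0.199  0.011] [[302.2, 215.2], [302.3, 207.7], [302.5, 200.0]]
[ 14. 416.] [576.9 493. ] [60.5 17.4] 8.8
[313. 205.] [ 443.5 -230.9] [ 96. 226.] 77.8
near end (core) ctr [[342.65970693 216.68067981]
 [279.03367102 192.25406255]] core seen (343.95, 217.75)
```

Near fingertip is seen about 10 px above where tool_pos puts it, so the real tip may be higher than reported and pinching the roll's upper part. I'm opening, backing up a little, and measuring the tips.

Request:
apply_moves --series '[{"jaw": -1, "linear": [0, 0, 0], "roll": 0}, {"jaw": -1, "linear": [0, 0, 0], "roll": 0}, {"jaw": -1, "linear": [0, 0, 0], "roll": 0}, {"jaw": -1, "linear": [0, 0, 0], "roll": 0}, {"jaw": -1, "linear": [-0.08, 0, 0], "roll": 0}, {"jaw": -1, "linear": [-0.08, 0, 0], "roll": 0}, {"jaw": -1, "linear": [-0.08, 0, 0], "roll": 0}]'

```text
t: 3.82
tool_pos: [0.445, -0.2261, 0.0589]
orientation: [-2.109, 0.222, 2.108]
force: [-0.1, -0.1, -0.4]
opening: 0.0931
```

```bash
python3 - <<'E'
from h import *
c=read_camera("side");s=read_state();R=cv2.Rodrigues(s["orientation"])[0];p=s["tool_pos"]
print(p,s["force"],s["opening"])
im=cv2.resize(c["pixels"][100:230,240:400],(0,0),fx=4,fy=4,interpolation=3)
o=s["opening"]/2
for h in(o,o+.0175,-o,-o-.0175):
    for u in(.0,-.02,-.04):
        q=proj(c,[p+h*R[:,1]+u*R[:,0]])[0];cv2.circle(im,tuple(int(v) for v in (q-[240,100])*4),3,(0,255,255),-1)
cv2.imwrite("pics/s3.png",im)
for b in blobs(c,(105,120,40),(130,255,255),.028): print(*b[:4])
E
```

```text
[ 0.44442967 -0.22573893  0.05821318] [ 0.32258877 -0.04629037 -0.27357628] 0.09290594456496097
[ 14. 416.] [576.9 493. ] [60.5 17.4] 8.8
[314. 206.] [ 444.3 -227. ] [ 88.4 226.3] 77.6
```

View pics/s3.png

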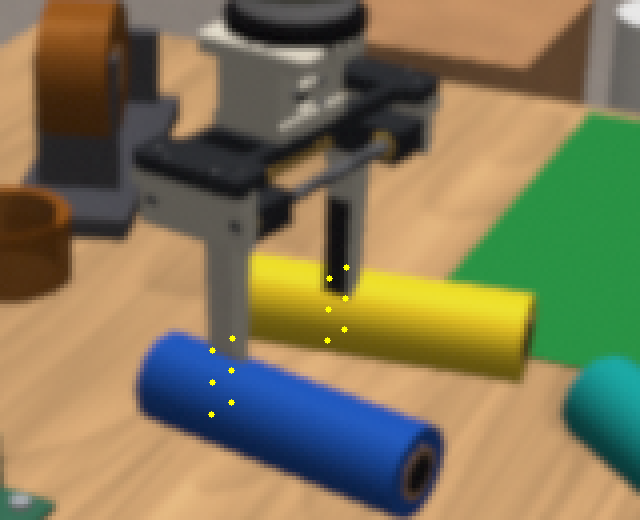

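Picture: the real tips sit at (228,358) and (338,293), against (222,408) and (332,335) predicted. That puts the fingers about 29 mm higher than tool_pos says, which fits the 45 mm pinch near the roll's top. I'll descend carefully and watch the force.

Request:
apply_moves --series '[{"jaw": -1, "linear": [0.05, 0, 0], "roll": 0}, {"jaw": -1, "linear": [0.08, 0, 0], "roll": 0}, {"jaw": -1, "linear": [0.09, 0, 0], "roll": 0}, {"jaw": -1, "linear": [0.1, 0, 0], "roll": 0}, {"jaw": -1, "linear": [0.105, 0, 0], "roll": 0}, {"jaw": -1, "linear": [0.105, 0, 0], "roll": 0}]'

```text
t: 4.62
tool_pos: [0.4447, -0.2257, -0.0045]
orientation: [-2.108, 0.221, 2.109]
force: [0.2, 0.2, 0.3]
opening: 0.0928
```

Request:
apply_moves --series '[{"jaw": -1, "linear": [0.005, 0, 0], "roll": 0}, {"jaw": -1, "linear": [0.01, 0, 0], "roll": 0}, {"jaw": -1, "linear": [0.01, 0, 0], "roll": 0}]'

```text
t: 5.0
tool_pos: [0.4445, -0.2256, -0.0107]
orientation: [-2.108, 0.221, 2.109]
force: [-0.3, 0.1, 0.3]
opening: 0.0932
```

No force below reported z=0, so the offset is real. Going 7 mm deeper, then gripping.

Request:
apply_moves --series '[{"jaw": -1, "linear": [0.006, 0, 0], "roll": 0}, {"jaw": -1, "linear": [0.012, 0, 0], "roll": 0}, {"jaw": 1, "linear": [0.012, 0, 0], "roll": 0}, {"jaw": 1, "linear": [0.012, 0, 0], "roll": 0}, {"jaw": 1, "linear": [0.012, 0, 0], "roll": 0}, {"jaw": 1, "linear": [0.012, 0, 0], "roll": 0}, {"jaw": 1, "linear": [0.012, 0, 0], "roll": 0}, {"jaw": 1, "linear": [0.012, 0, 0], "roll": 0}]'

```text
t: 6.0
tool_pos: [0.4446, -0.2255, -0.0178]
orientation: [-2.108, 0.221, 2.109]
force: [-0.7, 1.0, 0.6]
opening: 0.0553
```

```bash
python3 - <<'E'
from h import *
go([.5941,-.0775,.15],-2.7)
E
```

```text
t 6.0 pos [ 0.4446 -0.2255 -0.0178] q6 1.21 F [-0.7  1.   0.6] open 0.0553
lin [-0.279  -0.2944 -0.1916] jaw now -102.1 turn world -80.6 roll 2.685 x [-0.     0.003 -1.   ]
```

Gripped: 55.3 mm, roll axis 28 mm up at reported z −0.018. q6 limits mean turning the other way, +99.4° in the world frame (roll −3.31 in total).

Request:
apply_moves --series '[{"jaw": 1, "linear": [-0.05, 0, 0], "roll": 0}, {"jaw": 1, "linear": [-0.12, 0, 0], "roll": 0}, {"jaw": 1, "linear": [-0.2, 0, 0], "roll": -0.3}, {"jaw": 1, "linear": [-0.28, 0, 0], "roll": -0.6}, {"jaw": 1, "linear": [-0.28, 0, 0], "roll": -0.9}, {"jaw": 1, "linear": [-0.28, 0, 0], "roll": -1}, {"jaw": 1, "linear": [-0.28, 0, 0], "roll": -1}]' --force 30

```text
t: 6.88
tool_pos: [0.444, -0.2257, 0.1493]
orientation: [2.054, 0.327, -2.056]
force: [0.4, 0.6, -4.4]
opening: 0.0556
```

Request:
apply_moves --series '[{"jaw": 1, "linear": [0, 0, 0], "roll": -0.3}, {"jaw": 1, "linear": [0, 0, 0], "roll": -0.6}, {"jaw": 1, "linear": [0, 0, 0], "roll": -0.9}, {"jaw": 1, "linear": [0, 0, 0], "roll": -1}, {"jaw": 1, "linear": [0, 0, 0], "roll": -1}]'

```text
t: 7.5
tool_pos: [0.4435, -0.2254, 0.1486]
orientation: [1.729, 0.77, -1.731]
force: [0.0, -0.1, -4.5]
opening: 0.0551
```

Request:
apply_moves --series '[{"jaw": 1, "linear": [0, 0, 0], "roll": -0.3}, {"jaw": 1, "linear": [0, 0, 0], "roll": -0.6}, {"jaw": 1, "linear": [0, 0, 0], "roll": -0.9}, {"jaw": 1, "linear": [0, 0, 0], "roll": -1}, {"jaw": 1, "linear": [0, 0, 0], "roll": -1}]'

```text
t: 8.12
tool_pos: [0.4433, -0.2253, 0.1482]
orientation: [1.368, 1.105, -1.368]
force: [0.7, -0.6, -3.7]
opening: 0.055
```

```bash
python3 - <<'E'
from h import *
go([.5941,-.0775,.13],-2.7)
E
```

```text
t 8.12 pos [ 0.4433 -0.2253  0.1482] q6 -0.36 F [ 0.7 -0.6 -3.7] open 0.055
lin [ 0.0307  0.1927 -0.2945] jaw now -12.4 turn world 9.7 roll -0.323 x [-0.003  0.005 -1.   ]
```

Request:
apply_moves --series '[{"jaw": 1, "linear": [0, 0.04, -0.07], "roll": -0.16}, {"jaw": 1, "linear": [0, 0.09, -0.14], "roll": -0.323}, {"jaw": 1, "linear": [0, 0.13, -0.2], "roll": -0.323}, {"jaw": 1, "linear": [0, 0.17, -0.26], "roll": -0.323}, {"jaw": 1, "linear": [0, 0.193, -0.2945], "roll": -0.323}, {"jaw": 1, "linear": [0, 0.193, -0.2945], "roll": -0.323}, {"jaw": 1, "linear": [0, 0.193, -0.2945], "roll": -0.323}]'

```text
t: 9.0
tool_pos: [0.5938, -0.0779, 0.1479]
orientation: [1.246, 1.192, -1.246]
force: [-1.1, 0.1, -4.4]
opening: 0.0554
```

```bash
python3 - <<'E'
from h import *
go([.5941,-.0775,.045],-2.7)
s=read_camera("side");t=read_camera("top")
# predicted roll in held state vs cradle
print([ (b[0],b[1],b[3]) for b in blobs(t,(105,120,40),(130,255,255),.196)])
im=s["pixels"][140:290,90:290];cv2.imwrite("pics/s4.png",np.hstack([cv2.resize(im,(440,330),interpolation=3),cv2.resize(t["pixels"][70:190,200:330],(357,330),interpolation=3)]))
E
```

```text
t 9.0 pos [ 0.5938 -0.0779  0.1479] q6 -0.17 F [-1.1  0.1 -4.4] open 0.0554
lin [0.1716 0.0013 0.    ] jaw now -2.8 turn world 0.1 roll -0.003 x [-0.004  0.005 -1.   ]
[(array([ 37., 217.]), array([419. , 517.3]), 8.7), (array([324., 133.]), array([ 590.7, -131.2]), 78.2), (array([276., 131.]), array([595.8, -27.1]), 83.7)]
```

View pics/s4.png

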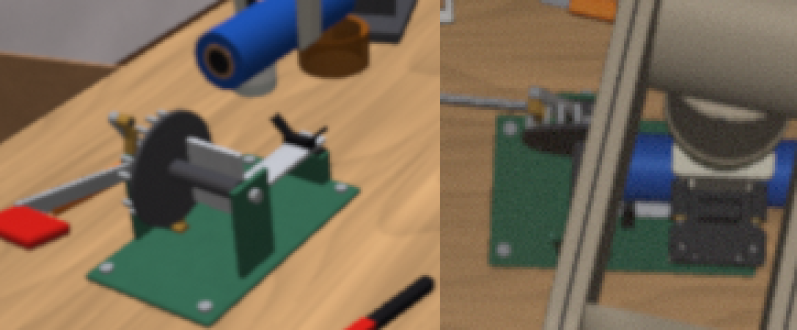

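The roll hangs above the cradle with its core end at side (188.6,168). I'll check that end against prediction before lowering.

```bash
python3 - <<'E'
from h import *
s=read_camera("side");st=read_state();p=st["tool_pos"]
x=np.array([-.047,-.9989,0]);c=p+[0,0,.046]
for d in(-.1,-.095,-.09,-.085,-.08): print(d,proj(s,[c+d*x])[0].round(1))
g=s["pixels"][140:200,160:215].astype(int)
# core: brown ring
h=cv2.cvtColor(s["pixels"],cv2.COLOR_BGR2HSV)[140:195,170:210]
m=(~cv2.inRange(h,(100,90,30),(135,255,255))).astype(np.uint8)
n,l,stt,ce=cv2.connectedComponentsWithStats(m)
for i in range(1,n):
    if stt[i,4]>10: print(ce[i]+[170,140],stt[i])
E
```

```text
-0.1 [184.3 169.2]
-0.095 [186.  168.2]
-0.09 [187.6 167.2]
-0.085 [189.2 166.1]
-0.08 [190.8 165.1]
[185.22337278 170.69748521] [   0    0   40   55 1352]
[189.34682081 167.43930636] [ 13  20  14  16 173]
```

```bash
python3 - <<'E'
from h import *
go([.5943,-.0745,.05],-2.7)
E
```

```text
t 9.15 pos [ 0.5938 -0.0784  0.1484] q6 -0.17 F [-0.2  0.  -4.5] open 0.0556
lin [ 0.164   0.0011 -0.0058] jaw now -2.8 turn world 0.1 roll -0.003 x [-0.003  0.005 -1.   ]
```

Request:
apply_moves --series '[{"jaw": 1, "linear": [0.03, 0.001, -0.006], "roll": 0}, {"jaw": 1, "linear": [0.08, 0.001, -0.006], "roll": 0}, {"jaw": 1, "linear": [0.13, 0.001, -0.006], "roll": 0}, {"jaw": 1, "linear": [0.155, 0.001, -0.006], "roll": 0}, {"jaw": 1, "linear": [0.164, 0.001, -0.006], "roll": 0}, {"jaw": 1, "linear": [0.164, 0.001, -0.006], "roll": 0}]'

```text
t: 9.9
tool_pos: [0.5945, -0.0745, 0.0504]
orientation: [1.247, 1.191, -1.245]
force: [0.1, -1.0, -4.0]
opening: 0.0554
```

Request:
apply_moves --series '[{"jaw": 1, "linear": [0.005, 0, 0], "roll": 0}, {"jaw": 1, "linear": [0.008, 0, 0], "roll": 0}, {"jaw": 1, "linear": [0.008, 0, 0], "roll": 0}]'

```text
t: 10.28
tool_pos: [0.5952, -0.0746, 0.0462]
orientation: [1.248, 1.19, -1.244]
force: [1.2, -0.0, -3.0]
opening: 0.0554
```

Request:
apply_moves --series '[{"jaw": 1, "linear": [0.003, 0, 0], "roll": 0}, {"jaw": 1, "linear": [0.006, 0, 0], "roll": 0}, {"jaw": 1, "linear": [0.006, 0, 0], "roll": 0}]'

```text
t: 10.65
tool_pos: [0.597, -0.0749, 0.0443]
orientation: [1.249, 1.187, -1.242]
force: [3.5, 0.1, 5.1]
opening: 0.0553
```

Seated (+5 N, self-centred about 2 mm). Releasing and rising.

Request:
apply_moves --series '[{"jaw": 0.2, "linear": [0, 0, 0], "roll": 0}, {"jaw": -0.5, "linear": [0, 0, 0], "roll": 0}, {"jaw": -1, "linear": [0, 0, 0], "roll": 0}, {"jaw": -1, "linear": [0, 0, 0], "roll": 0}, {"jaw": -1, "linear": [-0.05, 0, 0], "roll": 0}, {"jaw": -1, "linear": [-0.15, 0, 0], "roll": 0}, {"jaw": -1, "linear": [-0.25, 0, 0], "roll": 0}, {"jaw": 1, "linear": [-0.3, 0, 0], "roll": 0}, {"jaw": 1, "linear": [-0.3, 0, 0], "roll": 0}]'

```text
t: 11.78
tool_pos: [0.5984, -0.0759, 0.228]
orientation: [1.251, 1.181, -1.238]
force: [0.5, -0.5, 0.2]
opening: 0.0773
```

```bash
python3 - <<'E'
from h import *
go([.652,.206,.14],-2.7)
s=read_camera("side")
h=cv2.cvtColor(s["pixels"],cv2.COLOR_BGR2HSV)
for b in blobs(s,(105,120,40),(130,255,255),.089): print(*b[:4])
x=np.array([-.047,-.9989,0]);hg=np.array([.5993,.0324,.089])
print(proj(s,[hg+.107*x,hg+.017*x,hg+.197*x]).round(1))
cv2.imwrite("pics/s5.png",cv2.resize(s["pixels"][140:290,90:290],(800,600),interpolation=3))
E
```

```text
t 11.78 pos [ 0.5984 -0.0759  0.228 ] q6 -0.16 F [ 0.5 -0.5  0.2] open 0.0773
lin [ 0.1485  0.065  -0.4733] jaw now -2.8 turn world 0.1 roll -0.004 x [ 0.008  0.002 -1.   ]
[ 14. 416.] [522.7 516.2] [54.4 15.6] 8.8
[219. 194.] [594.4 -96.8] [227.   82.2] 87.5
[[217.3 195.9]
 [191.4 215.3]
 [240.3 178.8]]
```

View pics/s5.png

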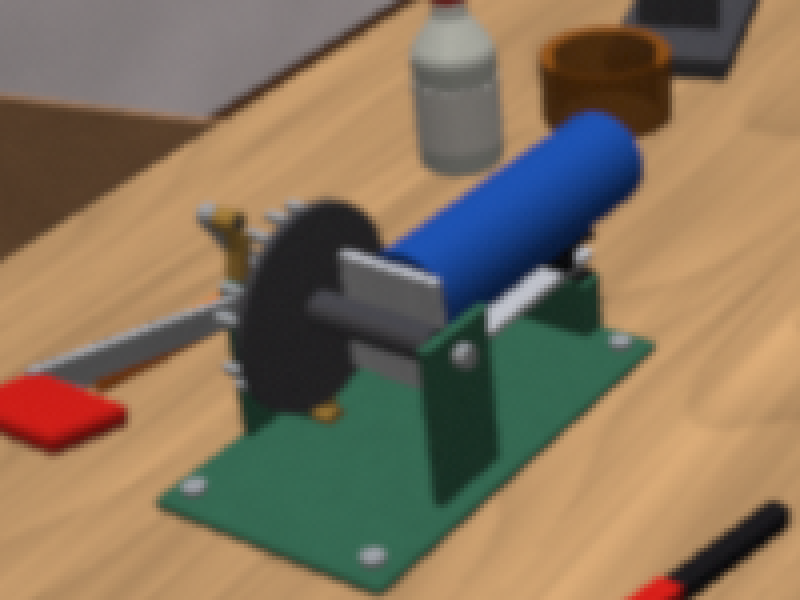

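The picture shows the roll lying in the saddles, its end right behind the foot plate (390,270). Now going to hover over the lever pad.

Request:
apply_moves --series '[{"jaw": 1, "linear": [0, 0.015, -0.1], "roll": 0}, {"jaw": 1, "linear": [0, 0.03, -0.2], "roll": 0}, {"jaw": 1, "linear": [0, 0.045, -0.3], "roll": 0}, {"jaw": 1, "linear": [0, 0.055, -0.4], "roll": 0}, {"jaw": 1, "linear": [0, 0.065, -0.473], "roll": 0}, {"jaw": 1, "linear": [0.1, 0.065, -0.473], "roll": 0}, {"jaw": 1, "linear": [0.18, 0.065, -0.473], "roll": 0}, {"jaw": 1, "linear": [0.18, 0.065, -0.473], "roll": 0}, {"jaw": 1, "linear": [0.18, 0.065, -0.473], "roll": 0}]'

```text
t: 12.95
tool_pos: [0.6507, 0.2061, 0.119]
orientation: [1.25, 1.185, -1.241]
force: [-0.2, 0.5, 1.3]
opening: 0.0003
```

```bash
python3 - <<'E'
from h import *
go([.652,.206,.022],-2.7)
s=read_camera("side");p=read_state()["tool_pos"]
print(proj(s,[p+[0,0,.029]]).round(1))
for b in blobs(s,(0,180,90),(6,255,255),.131): print(*b[:4])
cv2.imwrite("pics/s6.png",cv2.resize(s["pixels"][120:270,50:250],(600,450),interpolation=3))
E
```

```text
t 12.95 pos [0.6507 0.2061 0.119 ] q6 0.28 F [-0.2  0.5  1.3] open 0.0003
lin [0.1616 0.0016 0.0005] jaw now -2.8 turn world 0.1 roll -0.004 x [ 0.004  0.003 -1.   ]
[[ 98.6 230.2]]
[252. 291.] [349.1 208.2] [30. 18.] 77.7
[100. 242.] [645.7 213.4] [40.7 71.8] 86.6
```

View pics/s6.png

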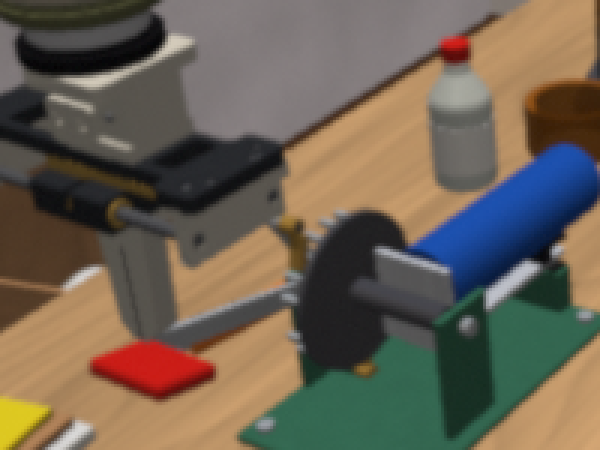

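The tip is over the pad (150,335 in the crop), matching the prediction with the 29 mm offset. First stroke, ending near the expected stop.

Request:
apply_moves --series '[{"jaw": 1, "linear": [0.02, 0, 0], "roll": 0}, {"jaw": 1, "linear": [0.05, 0, 0], "roll": 0}, {"jaw": 1, "linear": [0.08, 0, 0], "roll": 0}, {"jaw": 1, "linear": [0.11, 0, 0], "roll": 0}, {"jaw": 1, "linear": [0.135, 0, 0], "roll": 0}, {"jaw": 1, "linear": [0.15, 0, 0], "roll": 0}, {"jaw": 1, "linear": [0.15, 0, 0], "roll": 0}]'

```text
t: 13.88
tool_pos: [0.6528, 0.2065, 0.03]
orientation: [1.252, 1.183, -1.238]
force: [-0.3, 1.8, 7.3]
opening: 0.0002
```

Request:
apply_moves --series '[{"jaw": 1, "linear": [0.005, 0, 0], "roll": 0}, {"jaw": 1, "linear": [0.01, 0, 0], "roll": 0}, {"jaw": 1, "linear": [0.01, 0, 0], "roll": 0}]'

```text
t: 14.25
tool_pos: [0.653, 0.2058, 0.0246]
orientation: [1.252, 1.182, -1.238]
force: [-2.5, -2.4, 8.8]
opening: 0.0005
```

Request:
apply_moves --series '[{"jaw": 1, "linear": [0.004, 0, 0], "roll": 0}, {"jaw": 1, "linear": [0.007, 0, 0], "roll": 0}, {"jaw": 1, "linear": [0.007, 0, 0], "roll": 0}]'

```text
t: 14.62
tool_pos: [0.6532, 0.2056, 0.0233]
orientation: [1.252, 1.181, -1.238]
force: [-11.0, -3.6, 23.0]
opening: 0.0004
```

At the stop (23 N, z 0.0233). Returning up, then checking the cradle.

Request:
apply_moves --series '[{"jaw": 1, "linear": [-0.03, 0, 0], "roll": 0}, {"jaw": 1, "linear": [-0.08, 0, 0], "roll": 0}, {"jaw": 1, "linear": [-0.13, 0, 0], "roll": 0}, {"jaw": 1, "linear": [-0.16, 0, 0], "roll": 0}, {"jaw": 1, "linear": [-0.16, 0, 0], "roll": 0}, {"jaw": 1, "linear": [-0.16, 0, 0], "roll": 0}]'

```text
t: 15.38
tool_pos: [0.6514, 0.2051, 0.1173]
orientation: [1.25, 1.182, -1.24]
force: [0.5, 0.1, -0.2]
opening: 0.0003
```

```bash
cat >> h.py <<'E'
def tilt():
    """cradle angle whose projected roll axis direction/centre fits the blue blob in the side view"""
    s=read_camera("side")
    m=cv2.inRange(cv2.cvtColor(s["pixels"],cv2.COLOR_BGR2HSV),(105,120,40),(130,255,255));m[300:]=0
    k=max(cv2.findContours(m,0,1)[0],key=cv2.contourArea);M=cv2.moments(k)
    c=np.array([M["m10"],M["m01"]])/M["m00"]
    x=np.array([-.047,-.9989,0]);z=np.array([0,0,1.]);h=np.array([.5993,.0324,.085])
    print("blob",c.round(1),"pred",[(a,(proj(s,[h+x*(.109*np.cos(a)-.004*np.sin(a))+z*(.109*np.sin(a)+.004*np.cos(a))])[0]).round(0).tolist()) for a in(0,.28,.58,.88,1.18,1.48)])
    return s
E
python3 - <<'E'
from h import *
tilt();go([.652,.206,.021],-2.7)
E
```

```text
blob [216.5 182.1] pred [(0, [218.0, 196.0]), (0.28, [215.0, 184.0]), (0.58, [210.0, 175.0]), (0.88, [203.0, 169.0]), (1.18, [193.0, 167.0]), (1.48, [183.0, 170.0])]
t 15.43 pos [0.6512 0.2051 0.117 ] q6 0.28 F [ 0.1  0.3 -0.7] open 0.0001
lin [ 0.16    0.0004 -0.0013] jaw now -2.9 turn world 0.2 roll -0.005 x [ 0.005  0.002 -1.   ]
```

One tooth gained (0.28). Next strokes.

Request:
apply_moves --series '[{"jaw": 1, "linear": [0.025, 0, 0], "roll": 0}, {"jaw": 1, "linear": [0.055, 0, 0], "roll": 0}, {"jaw": 1, "linear": [0.085, 0, 0], "roll": 0}, {"jaw": 1, "linear": [0.11, 0, 0], "roll": 0}, {"jaw": 1, "linear": [0.135, 0, 0], "roll": 0}, {"jaw": 1, "linear": [0.153, 0, 0], "roll": 0}, {"jaw": 1, "linear": [0.161, 0, 0], "roll": 0}, {"jaw": 1, "linear": [0.161, 0, 0], "roll": 0}, {"jaw": 1, "linear": [0.161, 0, 0], "roll": 0}]'

```text
t: 16.55
tool_pos: [0.6516, 0.2043, 0.023]
orientation: [1.249, 1.182, -1.242]
force: [-14.0, -5.6, 30.8]
opening: 0.0006
```

Request:
apply_moves --series '[{"jaw": 1, "linear": [-0.03, 0, 0], "roll": 0}, {"jaw": 1, "linear": [-0.08, 0, 0], "roll": 0}, {"jaw": 1, "linear": [-0.13, 0, 0], "roll": 0}, {"jaw": 1, "linear": [-0.16, 0, 0], "roll": 0}, {"jaw": 1, "linear": [-0.16, 0, 0], "roll": 0}, {"jaw": 1, "linear": [-0.16, 0, 0], "roll": 0}]'

```text
t: 17.3
tool_pos: [0.6501, 0.204, 0.1168]
orientation: [1.247, 1.183, -1.244]
force: [0.6, 0.5, 0.0]
opening: 0.0006
```

```bash
python3 - <<'E'
from h import *
tilt();go([.652,.206,.021],-2.7)
E
```

```text
blob [209.6 174. ] pred [(0, [218.0, 196.0]), (0.28, [215.0, 184.0]), (0.58, [210.0, 175.0]), (0.88, [203.0, 169.0]), (1.18, [193.0, 167.0]), (1.48, [183.0, 170.0])]
t 17.35 pos [0.6499 0.2039 0.1166] q6 0.28 F [-0.4  0.8 -0.8] open 0.0007
lin [ 0.1594  0.003  -0.0037] jaw now -2.9 turn world 0.2 roll -0.005 x [ 0.002 -0.001 -1.   ]
```

0.58 reached. The next three strokes follow, correcting the 2 mm drift first.

Request:
apply_moves --series '[{"jaw": 1, "linear": [0.02, 0.003, -0.004], "roll": 0}, {"jaw": 1, "linear": [0.055, 0.003, -0.004], "roll": 0}, {"jaw": 1, "linear": [0.085, 0.003, -0.004], "roll": 0}, {"jaw": 1, "linear": [0.11, 0.003, -0.004], "roll": 0}, {"jaw": 1, "linear": [0.135, 0.003, -0.004], "roll": 0}, {"jaw": 1, "linear": [0.153, 0.003, -0.004], "roll": 0}, {"jaw": 1, "linear": [0.16, 0.003, -0.004], "roll": 0}, {"jaw": 1, "linear": [0.16, 0.003, -0.004], "roll": 0}, {"jaw": 1, "linear": [0.16, 0.003, -0.004], "roll": 0}]'

```text
t: 18.48
tool_pos: [0.6521, 0.2052, 0.0229]
orientation: [1.245, 1.182, -1.245]
force: [-11.6, -7.1, 27.4]
opening: 0.0003
```

Request:
apply_moves --series '[{"jaw": 1, "linear": [-0.03, 0, 0], "roll": 0}, {"jaw": 1, "linear": [-0.08, 0, 0], "roll": 0}, {"jaw": 1, "linear": [-0.13, 0, 0], "roll": 0}, {"jaw": 1, "linear": [-0.16, 0, 0], "roll": 0}, {"jaw": 1, "linear": [-0.16, 0, 0], "roll": 0}, {"jaw": 1, "linear": [-0.16, 0, 0], "roll": 0}]'

```text
t: 19.23
tool_pos: [0.6509, 0.2051, 0.1167]
orientation: [1.244, 1.183, -1.248]
force: [-0.3, -0.8, -0.1]
opening: 0.0002
```

Request:
apply_moves --series '[{"jaw": 1, "linear": [0.02, 0, 0], "roll": 0}, {"jaw": 1, "linear": [0.055, 0, 0], "roll": 0}, {"jaw": 1, "linear": [0.085, 0, 0], "roll": 0}, {"jaw": 1, "linear": [0.11, 0, 0], "roll": 0}, {"jaw": 1, "linear": [0.135, 0, 0], "roll": 0}, {"jaw": 1, "linear": [0.153, 0, 0], "roll": 0}, {"jaw": 1, "linear": [0.16, 0, 0], "roll": 0}, {"jaw": 1, "linear": [0.16, 0, 0], "roll": 0}, {"jaw": 1, "linear": [0.16, 0, 0], "roll": 0}]'

```text
t: 20.35
tool_pos: [0.6506, 0.2035, 0.0233]
orientation: [1.242, 1.182, -1.249]
force: [-12.7, -5.5, 26.1]
opening: 0.0006
```

Request:
apply_moves --series '[{"jaw": 1, "linear": [-0.03, 0, 0], "roll": 0}, {"jaw": 1, "linear": [-0.08, 0, 0], "roll": 0}, {"jaw": 1, "linear": [-0.13, 0, 0], "roll": 0}, {"jaw": 1, "linear": [-0.16, 0, 0], "roll": 0}, {"jaw": 1, "linear": [-0.16, 0, 0], "roll": 0}, {"jaw": 1, "linear": [-0.16, 0, 0], "roll": 0}]'

```text
t: 21.1
tool_pos: [0.6498, 0.2037, 0.1175]
orientation: [1.241, 1.183, -1.251]
force: [-0.6, 0.7, -0.5]
opening: 0.0003
```

```bash
python3 - <<'E'
from h import *
tilt();go([.652,.206,.021],-2.7)
E
```

```text
blob [191.2 170.4] pred [(0, [218.0, 196.0]), (0.28, [215.0, 184.0]), (0.58, [210.0, 175.0]), (0.88, [203.0, 169.0]), (1.18, [193.0, 167.0]), (1.48, [183.0, 170.0])]
t 21.15 pos [0.6496 0.2037 0.1171] q6 0.28 F [-0.2 -1.6 -0.3] open 0.0006
lin [ 0.1602  0.0045 -0.005 ] jaw now -2.9 turn world 0.2 roll -0.007 x [-0.004 -0.005 -1.   ]
```

1.18. Fifth stroke, slower.

Request:
apply_moves --series '[{"jaw": 1, "linear": [0.02, 0.004, -0.005], "roll": 0}, {"jaw": 1, "linear": [0.045, 0.004, -0.005], "roll": 0}, {"jaw": 1, "linear": [0.065, 0.004, -0.005], "roll": 0}, {"jaw": 1, "linear": [0.085, 0.004, -0.005], "roll": 0}, {"jaw": 1, "linear": [0.105, 0.004, -0.005], "roll": 0}, {"jaw": 1, "linear": [0.122, 0.004, -0.005], "roll": 0}, {"jaw": 1, "linear": [0.138, 0.004, -0.005], "roll": 0}, {"jaw": 1, "linear": [0.15, 0.004, -0.005], "roll": 0}, {"jaw": 1, "linear": [0.161, 0.004, -0.005], "roll": 0}, {"jaw": 1, "linear": [0.161, 0.004, -0.005], "roll": 0}, {"jaw": 1, "linear": [0.161, 0.004, -0.005], "roll": 0}]'

```text
t: 22.52
tool_pos: [0.6521, 0.2048, 0.0234]
orientation: [1.24, 1.182, -1.253]
force: [-10.7, -5.9, 23.0]
opening: 0.0009
```

Request:
apply_moves --series '[{"jaw": 1, "linear": [-0.02, 0, 0], "roll": 0}, {"jaw": 1, "linear": [-0.06, 0, 0], "roll": 0}, {"jaw": 1, "linear": [-0.11, 0, 0], "roll": 0}, {"jaw": 1, "linear": [-0.16, 0, 0], "roll": 0}, {"jaw": 1, "linear": [-0.2, 0, 0], "roll": 0}, {"jaw": 1, "linear": [-0.2, 0, 0], "roll": 0}]'

```text
t: 23.28
tool_pos: [0.654, 0.2059, 0.1457]
orientation: [1.243, 1.18, -1.249]
force: [0.1, -0.1, -0.8]
opening: 0.0005
```

```bash
python3 - <<'E'
from h import *
s=tilt()
x=np.array([-.047,-.9989,0]);z=np.array([0,0,1.]);h=np.array([.5993,.0324,.085])
a=1.48;P=lambda r,o=.004:h+x*(r*np.cos(a)-o*np.sin(a))+z*(r*np.sin(a)+o*np.cos(a))
print("centre",P(.105),"top",P(.195),"grasp",P(.155));print(proj(s,[P(.015),P(.105),P(.195)]).round(1))
cv2.imwrite("pics/s7.png",cv2.resize(s["pixels"][100:280,80:280],(667,600),interpolation=3))
g=P(.155);go([g[0],g[1],.36],-2.7)
E
```

```text
blob [181.1 173.5] pred [(0, [218.0, 196.0]), (0.28, [215.0, 184.0]), (0.58, [210.0, 175.0]), (0.88, [203.0, 169.0]), (1.18, [193.0, 167.0]), (1.48, [183.0, 170.0])]
centre [0.59903976 0.02686909 0.18993018] top [0.59865622 0.01871762 0.27955945] grasp [0.59882668 0.0223405  0.23972422]
[[184.7 214.9]
 [182.6 172.4]
 [180.5 126.4]]
t 23.32 pos [0.653  0.2057 0.1436] q6 0.29 F [-0.   0.5 -0.5] open 0.0005
lin [-0.3583 -0.0753  0.3122] jaw now -2.9 turn world 0.2 roll -0.008 x [-0.002 -0.007 -1.   ]
```

View pics/s7.png

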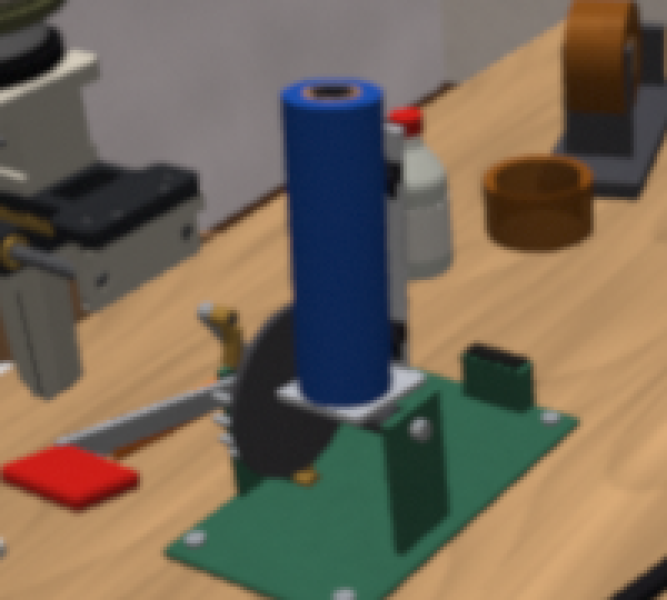

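Cradle is fully up and holding: the roll stands on the foot plate with its top core at side (179.6,127.6), against (180.5,126.4) predicted. I'm moving above the upper end with the jaws open.

Request:
apply_moves --series '[{"jaw": -1, "linear": [-0.1, 0, 0], "roll": 0}, {"jaw": -1, "linear": [-0.2, 0, 0], "roll": 0}, {"jaw": -1, "linear": [-0.28, 0, 0], "roll": 0}, {"jaw": -1, "linear": [-0.29, -0.02, 0.08], "roll": 0}, {"jaw": -1, "linear": [-0.29, -0.04, 0.16], "roll": 0}, {"jaw": -1, "linear": [-0.29, -0.06, 0.24], "roll": 0}, {"jaw": -1, "linear": [-0.29, -0.074, 0.312], "roll": 0}, {"jaw": -1, "linear": [-0.29, -0.074, 0.312], "roll": 0}, {"jaw": -1, "linear": [-0.29, -0.074, 0.312], "roll": 0}]'

```text
t: 24.45
tool_pos: [0.5992, 0.0225, 0.3173]
orientation: [1.24, 1.183, -1.253]
force: [-0.2, -0.1, 0.9]
opening: 0.0858
```

```bash
python3 - <<'E'
from h import *
s=read_camera("side");cv2.imwrite("pics/s8.png",cv2.resize(s["pixels"][30:230,100:300],(600,600),interpolation=3))
go([.6,.022,.197],-2.7)
E
```

```text
t 24.5 pos [0.5994 0.023  0.3176] q6 0.01 F [0.1 1.4 0.5] open 0.0897
lin [0.201  0.0019 0.0003] jaw now -2.9 turn world 0.2 roll -0.007 x [-0.004 -0.006 -1.   ]
```

View pics/s8.png

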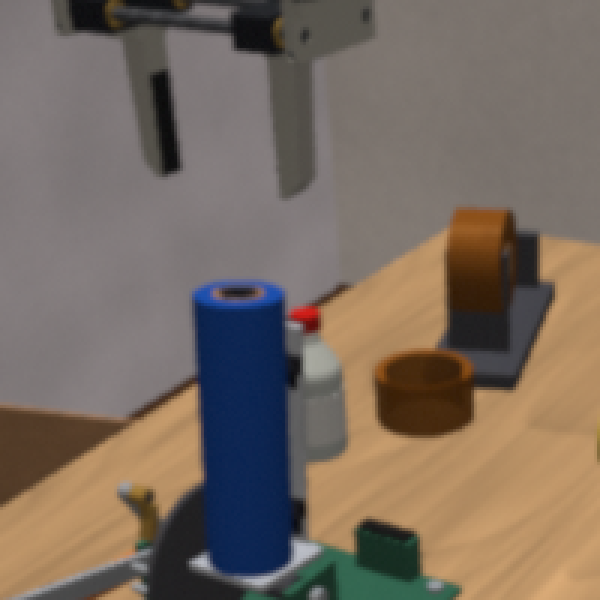

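The fingers straddle the roll top (tips at 168,172 and 292,192). Descending and gripping.

Request:
apply_moves --series '[{"jaw": -1, "linear": [0.04, 0.002, 0], "roll": 0}, {"jaw": -1, "linear": [0.1, 0.002, 0], "roll": 0}, {"jaw": -1, "linear": [0.15, 0.002, 0], "roll": 0}, {"jaw": -1, "linear": [0.19, 0.002, 0], "roll": 0}, {"jaw": -1, "linear": [0.2, 0.002, 0], "roll": 0}, {"jaw": -1, "linear": [0.2, 0.002, 0], "roll": 0}, {"jaw": 1, "linear": [0.2, 0.002, 0], "roll": 0}, {"jaw": 1, "linear": [0.2, 0.002, 0], "roll": 0}, {"jaw": 1, "linear": [0.2, 0.002, 0], "roll": 0}, {"jaw": 1, "linear": [0.2, 0.002, 0], "roll": 0}, {"jaw": 1, "linear": [0.2, 0.002, 0], "roll": 0}, {"jaw": 1, "linear": [0.2, 0.002, 0], "roll": 0}]' --force 15

```text
t: 26.0
tool_pos: [0.6017, 0.0226, 0.1984]
orientation: [1.242, 1.181, -1.249]
force: [6.7, 1.2, -0.7]
opening: 0.0561
```

```bash
python3 - <<'E'
from h import *
go([.6,.022,.33],-2.7)
E
```

```text
t 26.0 pos [0.6017 0.0226 0.1984] q6 0.01 F [ 6.7  1.2 -0.7] open 0.0561
lin [-0.2193 -0.0028  0.0024] jaw now -2.9 turn world 0.2 roll -0.006 x [-0.    -0.005 -1.   ]
```

Request:
apply_moves --series '[{"jaw": 1, "linear": [-0.015, 0, -0.003], "roll": 0}, {"jaw": 1, "linear": [-0.04, 0, -0.006], "roll": 0}, {"jaw": 1, "linear": [-0.08, 0, -0.01], "roll": 0}, {"jaw": 1, "linear": [-0.12, 0, -0.015], "roll": 0}, {"jaw": 1, "linear": [-0.16, 0, -0.015], "roll": 0}, {"jaw": 1, "linear": [-0.2, 0, -0.015], "roll": 0}, {"jaw": 1, "linear": [-0.22, 0, -0.015], "roll": 0}, {"jaw": 1, "linear": [-0.22, 0, -0.015], "roll": 0}]'

```text
t: 27.0
tool_pos: [0.6026, 0.0323, 0.3315]
orientation: [1.243, 1.18, -1.248]
force: [0.6, 0.4, -4.4]
opening: 0.056
```

```bash
python3 - <<'E'
from h import *
go([.410,.307,.26],-2.7)
E
```

```text
t 27.0 pos [0.6026 0.0323 0.3315] q6 0.02 F [ 0.6  0.4 -4.4] open 0.056
lin [ 0.1162 -0.3438 -0.4417] jaw now -2.9 turn world 0.2 roll -0.006 x [ 0.001 -0.006 -1.   ]
```

Request:
apply_moves --series '[{"jaw": 1, "linear": [0, -0.02, -0.025], "roll": 0}, {"jaw": 1, "linear": [0, -0.06, -0.075], "roll": 0}, {"jaw": 1, "linear": [0, -0.1, -0.13], "roll": 0}, {"jaw": 1, "linear": [0, -0.15, -0.19], "roll": 0}, {"jaw": 1, "linear": [0, -0.2, -0.25], "roll": 0}, {"jaw": 1, "linear": [0.02, -0.25, -0.31], "roll": 0}, {"jaw": 1, "linear": [0.06, -0.29, -0.37], "roll": 0}, {"jaw": 1, "linear": [0.1, -0.325, -0.415], "roll": 0}, {"jaw": 1, "linear": [0.14, -0.338, -0.43], "roll": 0}, {"jaw": 1, "linear": [0.17, -0.344, -0.436], "roll": 0}, {"jaw": 1, "linear": [0.2, -0.344, -0.436], "roll": 0}, {"jaw": 1, "linear": [0.2, -0.344, -0.436], "roll": 0}]'

```text
t: 28.5
tool_pos: [0.4091, 0.3022, 0.2078]
orientation: [1.241, 1.18, -1.251]
force: [0.9, -0.3, -4.2]
opening: 0.0555
```

```bash
cat >> h.py <<'E'
def stand():
    """blue silhouette rows in side view: mid column at lower and upper parts, vs. projections of upright lines"""
    s=read_camera("side");st=read_state()
    m=cv2.inRange(cv2.cvtColor(s["pixels"],cv2.COLOR_BGR2HSV),(105,120,30),(130,255,255));m[:,:40]=0;m[330:]=0
    n,l,q,_=cv2.connectedComponentsWithStats(m);i=1+q[1:,4].argmax();ys,xs=np.where(l==i)
    rows=np.unique(ys);mid=np.array([(xs[ys==r].min()+xs[ys==r].max())/2 for r in rows])
    print("bbox",q[i],"mids",[(int(r),float(v)) for r,v in zip(rows[::12],mid[::12])])
    return s,st
E
python3 - <<'E'
from h import *
s,st=stand();p=st["tool_pos"];print(p,st["force"],st["opening"])
for dz in(.08,.048,.01,-.03,-.07,-.098): print(dz,proj(s,[p+[0,0,dz]])[0].round(1), "5deg lean",proj(s,[p+[0,-.0875*(dz-.045),dz]])[0].round(1))
E
```

```text
bbox [ 149  212   49  118 3991] mids [(212, 164.0), (224, 153.5), (236, 167.0), (248, 168.5), (260, 169.5), (272, 174.0), (284, 175.0), (296, 176.0), (308, 176.5), (320, 177.5)]
[0.4098024  0.30258472 0.20922298] [ 0.45410673 -0.53991087 -3.19977041] 0.056153941573343864
0.08 [168.3 221.3] 5deg lean [169.8 220.1]
0.048 [171.3 242.7] 5deg lean [171.4 242.6]
0.01 [174.7 266.6] 5deg lean [173.3 267.9]
-0.03 [178.1 290.3] 5deg lean [175.2 293.1]
-0.07 [181.3 312.6] 5deg lean [177. 317.]
-0.098 [183.4 327.3] 5deg lean [178.2 332.9]
```

The silhouette matches a 5° lean still held in the grip (175.0@284, 177.5@320), so the base is about 12 mm to +y of the TCP. I'll shift to y=0.2945 and lower.

```bash
python3 - <<'E'
from h import *
go([.410,.2945,.166],-2.7)
E
```

```text
t 28.55 pos [0.4098 0.3026 0.2092] q6 0.59 F [ 0.5 -0.5 -3.2] open 0.0562
lin [0.0721 0.001  0.013 ] jaw now -2.9 turn world 0.2 roll -0.008 x [ 0.    -0.006 -1.   ]
```

Request:
apply_moves --series '[{"jaw": 1, "linear": [0.02, 0.001, 0.013], "roll": 0}, {"jaw": 1, "linear": [0.045, 0.001, 0.013], "roll": 0}, {"jaw": 1, "linear": [0.062, 0.001, 0.013], "roll": 0}, {"jaw": 1, "linear": [0.072, 0.001, 0.013], "roll": 0}, {"jaw": 1, "linear": [0.072, 0.001, 0.013], "roll": 0}]'

```text
t: 29.18
tool_pos: [0.4097, 0.2943, 0.1654]
orientation: [1.242, 1.18, -1.25]
force: [0.3, -0.8, -4.8]
opening: 0.0556
```

Request:
apply_moves --series '[{"jaw": 1, "linear": [0.003, 0, 0], "roll": 0}, {"jaw": 1, "linear": [0.006, 0, 0], "roll": 0}, {"jaw": 1, "linear": [0.009, 0, 0], "roll": 0}, {"jaw": 1, "linear": [0.009, 0, 0], "roll": 0}]' --force 10

```text
t: 29.68
tool_pos: [0.4096, 0.2943, 0.1599]
orientation: [1.241, 1.18, -1.251]
force: [0.1, 0.2, -4.3]
opening: 0.0559
```

Request:
apply_moves --series '[{"jaw": 1, "linear": [0.002, 0, 0], "roll": 0}, {"jaw": 1, "linear": [0.004, 0, 0], "roll": 0}, {"jaw": 1, "linear": [0.005, 0, 0], "roll": 0}, {"jaw": 1, "linear": [0.005, 0, 0], "roll": 0}]'

```text
t: 30.18
tool_pos: [0.4095, 0.2943, 0.1568]
orientation: [1.241, 1.18, -1.251]
force: [0.3, -0.4, -4.4]
opening: 0.0558
```

Request:
apply_moves --series '[{"jaw": 1, "linear": [0.002, 0, 0], "roll": 0}, {"jaw": 1, "linear": [0.004, 0, 0], "roll": 0}, {"jaw": 1, "linear": [0.004, 0, 0], "roll": 0}]'

```text
t: 30.55
tool_pos: [0.4098, 0.2946, 0.1554]
orientation: [1.242, 1.18, -1.25]
force: [-2.9, 0.3, 3.9]
opening: 0.0563
```

Contact at z≈0.156. I'll upright the roll gently: 3 mm down, and the top 10 mm to +y.

Request:
apply_moves --series '[{"jaw": 1, "linear": [0.001, 0, -0.004], "roll": 0}, {"jaw": 1, "linear": [0.002, 0, -0.009], "roll": 0}, {"jaw": 1, "linear": [0.003, 0, -0.014], "roll": 0}, {"jaw": 1, "linear": [0.004, 0, -0.018], "roll": 0}, {"jaw": 1, "linear": [0.004, 0, -0.018], "roll": 0}]' --force 6

```text
t: 31.18
tool_pos: [0.4108, 0.306, 0.1534]
orientation: [1.243, 1.18, -1.248]
force: [-0.2, 1.1, 5.6]
opening: 0.0559
```

```bash
python3 - <<'E'
from h import *
s,st=stand();p=st["tool_pos"];print(p,st["force"],st["opening"])
for y in(.3,.307):
  print(proj(s,[[.41,y,z] for z in(.235,.2,.16,.12,.08,.06)]).round(1).tolist())
E
```

```text
bbox [ 151  247   50   83 2419] mids [(247, 168.0), (259, 155.0), (271, 169.0), (283, 170.5), (295, 173.0), (307, 178.5), (319, 180.0)]
[0.41076224 0.30598165 0.15337778] [-1.14728279  1.53232482  4.68140196] 0.05597545122042731
[[174.4, 255.8], [177.4, 277.1], [180.6, 300.0], [183.7, 321.6], [186.7, 341.9], [188.1, 351.6]]
[[171.1, 258.6], [174.2, 280.0], [177.6, 303.1], [180.8, 324.7], [183.9, 345.0], [185.3, 354.7]]
```

The silhouette matches an upright axis at y=0.307 (178.5@307, 180.0@319). Releasing, rising, and checking.

Request:
apply_moves --series '[{"jaw": 0.3, "linear": [0, 0, 0], "roll": 0}, {"jaw": -0.2, "linear": [0, 0, 0], "roll": 0}, {"jaw": -0.6, "linear": [0, 0, 0], "roll": 0}, {"jaw": -1, "linear": [0, 0, 0], "roll": 0}, {"jaw": -1, "linear": [0, 0, 0], "roll": 0}, {"jaw": -1, "linear": [0, 0, 0], "roll": 0}, {"jaw": -1, "linear": [-0.04, 0, 0], "roll": 0}, {"jaw": -1, "linear": [-0.1, 0, 0], "roll": 0}, {"jaw": -1, "linear": [-0.16, 0, 0], "roll": 0}, {"jaw": -1, "linear": [-0.22, 0, 0], "roll": 0}, {"jaw": -1, "linear": [-0.25, 0, 0], "roll": 0}, {"jaw": -1, "linear": [-0.25, 0, 0], "roll": 0}]'

```text
t: 32.72
tool_pos: [0.4112, 0.3072, 0.3043]
orientation: [1.245, 1.179, -1.246]
force: [-0.4, -0.1, -1.1]
opening: 0.0931
```

```bash
python3 - <<'E'
from h import *
s,st=stand();print(st["t"],st["tool_pos"],st["force"])
print(proj(s,[[.41,.307,z] for z in(.235,.2,.16,.12,.08,.055)]).round(1).tolist())
t=read_camera("top")
for b in blobs(t,(22,120,60),(32,255,255),.028): print(*b[:3])
cv2.imwrite("pics/final.png",s["pixels"])
E
```

```text
bbox [ 150  248   51   82 2861] mids [(248, 175.0), (260, 171.5), (272, 172.5), (284, 174.5), (296, 176.0), (308, 178.0), (320, 180.0)]
32.775 [0.41067814 0.30678511 0.30271389] [ 0.21853266  0.01579311 -1.00023165]
[[171.1, 258.6], [174.2, 280.0], [177.6, 303.1], [180.8, 324.7], [183.9, 345.0], [185.7, 357.1]]
[417. 207.] [ 439.7 -374.3] [186.1  55.8]
[162.  50.] [849.4 268.5] [132.3 171.4]
```

View pics/final.png

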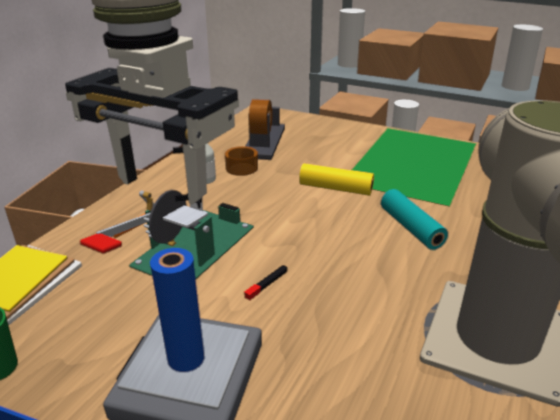

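The roll stands upright at (172–184, 260–365) mid-pan and the gripper is clear. The cradle is up and the yellow roll hasn't moved. Handing in.

```bash
python3 -c "
from plant import *
print(close_job(), read_state()['t'])"
```

```text
the job is handed in; nothing more can be done
the job is handed in; nothing more can be done
```

The job is done and handed in at about 33 s of the 67 s allowed. The blue roll was laid in the cradle with its end close to the foot plate. Five full lever strokes raised the cradle to fully up (1.48) with the roll in it. I then took the roll by its upper end, stood it in the middle of the pan and let go.

**Last checks:**
- **Roll on the pan:** the roll's outline in the side view matches an upright axis at the pan centre (0.410, 0.307) to within about 1 px, and the gripper is clear of it.
- **Cradle and yellow roll:** the cradle still stood up in the last picture. The yellow roll's measured position changed by less than 1 mm.
- **Forces:** the largest I read was about 34 N in total, at the lever's stop. Placing the roll on the pan read under 6 N.

**What disagreed:**
- **Finger height:** the fingertips are really about 29 mm higher than the reported position. Because of this my first grip pinched the roll near its top (45 mm opening). I opened, measured the tips in the side view, regripped at 55 mm, and used the offset from then on.
- **5° lean:** the roll kept the cradle's lean in the grip, so I straightened it gently against the pan before letting go.

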